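# Clamp the padlock in the cam vice

## Task

The brass padlock lies loose between the open jaws of the small cam vice, but the cam has been left turned in and the jaws cannot close. Swing the cam lever round forward to its stop, so that the cam's low side faces the slide, then push the slide forward until the jaws close on the padlock, then swing the lever all the way back to its other stop, so that the cam wedges in behind the slide's roller and the padlock is held tight. It is all done by pushing with the fingers: lift nothing, and leave the other things on the desk where they lie.

Things in the scene. Friction and masses are not known exactly. Their poses are not given: they have to be found in the camera images.
- vice: Small quick-action vice screwed to the desk, turned by up to 25 degrees. Grey base plate 224 x 122 x 12 mm. Origin on its underside, midway between its ends, 52 mm from its right and 70 mm from its left edge; x forward (the way the jaw closes), y left, z up. Side ways (top z = 22 mm) stand at y = 34 to 44 and -44 to -34 mm. The distances below are in this frame.
- fixed_jaw (a point): Middle of the fixed jaw's face, at its top edge: x = 85, y = 0, z = 30 mm. The jaw is 76 mm wide, top z = 32 mm, at the vice's front end.
- slide (a joint): Travel of the slide (jaw, tail and cross-head in one) in m along the vice's +x: 0 fully open, 0.052 end stop; stays where left (2 N friction). A turned-in cam stops it at about 0.032. The sprung jaw face (8 N per mm) closes on the padlock at about 0.044; the locked cam drives the slide to about 0.046. The sliding jaw is 68 mm wide, top z = 33 mm.
- thumb_plate (a point): Middle of the rear face of the thumb plate, the place to push forward; moves with the slide. The plate stands on the tail, 34 mm wide (y -17 to 17), 10 mm thick, z = 12 to 48 mm; this point is at z = 34 mm, and at x = -92 mm when the slide is fully open. Behind it lie 20 mm of free base plate (top z = 12 mm).
- follower_roller (a point): Top of the upright follower roller (12 mm across, top z = 28 mm) that stands on the cross-head left of the thumb plate, at y = 26 mm; moves with the slide, x = -86 mm when fully open. A turned-in cam stands before it (slide blocked) or, with the slide home, behind it (slide locked).
- cam (a joint): Angle of cam and lever in rad, counter-clockwise from above. 0 = low stop: lever points 40 degrees left of the vice's forward direction, cam nose turned away; the roller passes only below about 0.45. 2.16 = lock stop: lever points back (164 degrees from forward). Stays where left; takes about 4 N at the grip. It can swing past the open slide only while that is below 0.007 (it starts so).
- cam_axis (a point): Point on the cam's upright pivot axis at lever height: x = -58, y = 52, z = 38 mm, on the vice's left. The hub is 22 mm across there and reaches z = 49 mm. The cam plate below is a teardrop, 27 mm from pivot to nose, z = 14 to 29 mm.
- lever_grip (a point): On the lever's axis in its black grip, 62 mm from the pivot axis, z = 38 mm. The lever is a straight level bar, ending 79 mm from the pivot; the grip (15 mm thick, from 40 mm outward) spans z = 30 to 46 mm. It sweeps over the vice's left side.
- jaw_face: The sprung aluminium face of the sliding jaw, a plate 6 x 66 x 16 mm (z = 13 to 29 mm); it presses on the padlock.
- padlock: The work: brass padlock lying flat, loose, on the base plate between the jaws; body 40 mm (between the jaws) x 34 x 13 mm, steel shackle pointing to the vice's right. Origin at the middle of its underside, about z = 12 mm.
- hex_key: Bystander: black hex key, 32 x 90 x 6 mm, on the desk to the right of the vice. Origin under its middle.
- fob_small: Bystander: small black car key fob with a ring, 63 x 51 x 13 mm, on the desk to the right of the vice's rear. Origin under its middle.
- padlock_30: Bystander: the smaller padlock, 43 x 37 x 13 mm, on the desk to the left of the vice's front. Origin under its middle.
- marker: Bystander: white marker pen, 17 x 135 x 16 mm, on the desk in front of the vice. Origin under its middle.
- fob_2: Bystander: car key with black fob, 118 x 60 x 14 mm, on the desk behind the vice to the left. Origin under its middle.
- cutter_wheel: Bystander: toothed cutter wheel, 60 mm across, 10 mm thick, on the desk behind the vice to the right. Origin under its middle.

How it is judged:
By the outcome, as a careful person would: the job done as asked, in the order asked, and still so for the second after the job is handed in, with the robot touching nothing.
It also fails if it takes over 64 s, if anything falls off the work surface, if the arm or the gripper's body presses on something with over 40 N, if the wrist force passes 120 N, or if a joint passes its speed limit or range.

## Robot

A 7-joint arm with a two-finger parallel gripper is mounted at the origin on a cart in front of the work surface, level with it; the furniture and walls round the work are solid. World frame = base frame: x ahead of the robot, y to its left, z up, the work surface at z = 0. Lengths are in mm, angles in rad, forces in N, time in s.
With the tool pointing down it reaches from about 425 to 1025 mm from the base axis. Payload 9.4 kg.
Tool frame: the origin (TCP) lies midway between the tips of the shut fingers; the grasp point (between the pads) lies behind it (ctrl.grip_point_offset is the y of the grasp point in the tool frame, in mm); y points along the fingers, z is the direction in which the jaws open and shut, and the axes are right-handed (so a half turn about y gives the same grasp; the last joint's range is limited). The gripper opens to 93 mm and grips with 3 to 60 N. Pads are 15 mm wide; open, the fingers measure 128 mm over their backs; the gripper's body (75 mm by 188 mm) begins 65 mm behind the grasp point.
Start: joints at [-1.422, 0.599, -0.003, 1.599, 0.002, 0.943, -0.08], TCP at [162.322, 706.594, 218.618] pointing down, gripper open.
Joint ranges: [-2.57, 2.57], [-0.35, 1.97], [-1.29, 1.29], [0.11, 2.56], [-1.05, 4.19], [0.11, 1.86], [-2.63, 2.63]. Speed limits (rad/s): [2.22, 2.22, 3.01, 3.01, 3.14, 3.14, 3.14].

## Interface

Orientations are given as a unit quaternion [w, x, y, z].
In Python, from plant import telemetry, optics, order, ctrl gives the robot as it stands. The module is installed in compiled form; this text tells all that it offers.
- The arm moves only by the tool send_rows, never from a script. Its argument "deltas" is a list of rows, each an object with "offset": the shift along the tool's x, y, z in mm, a list of three; "roll": the turn about the tool's y in degrees; "hand": the finger opening in mm, from 0 to 93. A call has 1 to 20 rows; each row is the pose to reach, as a shift and turn from the pose commanded when the call began, along the tool's axes at that moment; what a row does not reach only later rows make up. A row lasts 1/10 s, in which the tool goes at most 50 mm and 8.59 degrees, less where a joint would pass 70% of its speed; a pose out of reach is approached as far as the arm can. A call with a gripper value outside its range is refused whole. The fingers move at their own pace and stop on an object; "newtons" is the grip in N (left out, the last holds). Time passes only in rows, so rows that repeat a pose let the fingers close. It gives the time, the measured TCP pose, the force and the opening at its end, in the units of the state.
- telemetry.get_obs(): the state, without advancing time (a new reading comes with each control period).
- optics.grab_frame(name): name is "side" or "top"; returns a dict with "pixels" (480x640x3 uint8, red, green, blue), "intrinsics" (3x3 intrinsics, pixels), "k1" (the pictures are not rectified: a ray, as slopes to the right and down, at radius r is drawn at 1 + k1 r^2 times it, then the intrinsics apply), "xyz" and "rotation" of the camera in the world. Camera axes: x right, y up, looking along -z (the intrinsics and any distortion apply to the point x, -y, -z); pixel columns grow to the right and rows downward; lengths in mm; the calibration is good to about 2 mm. A picture is of the moment at which its call begins. There is no depth.
- order.finish_job(): hands the job in, once; it reports no verdict.
Trained networks look in a picture, given as the dict that the camera call returned (one of the last four; its "shot" number tells which), for a name from the list of things; names that differ only in an ending like _2 or _b are one class to them, and where a whole thing is asked for, a point or a joint stands for the part that bears it (a point fixed in the world has none). Each returns a list of dicts, best first, with "conf" (0 to 1); they miss things now and then, are a little off and sometimes report something else, mostly with a low value. They report only what shows in the picture. A call takes as long as a camera call.
- optics.look_for(picture, query): "pixel" ([column, row] in pixels, amid what is visible of it).
- optics.place_of(picture, query): "pixel" ([column, row] in pixels: a listed point, or the origin of a listed thing).
The state is a dict: "t": time; "qpos": joint angles; "qvel": joint speeds; "joint_efforts": joint torques, N m; "position": TCP position; "tcp_rot": TCP orientation; "wrist_force": force on the tool from outside, world axes, zero at the start; "moment": the same for the moment, N m; "gripper_width": finger opening in mm.
Only numpy, scipy, OpenCV 4.12 (cv2) and the standard library are available. Lean on these libraries where they do the work, as an engineer would, in place of code of your own. Each camera call takes 0.05 s, during which the arm holds its last target.

## Working session

There is one attempt and no reset: what is moved stays moved. The work goes in short steps, Python scripts to look and compute and a tool call to move; the robot and the scene stay as the last step left them, time stands still between calls to the robot, and variables do not carry over. Pictures are saved under pics/ and viewed, and the job is handed in when it is done.

Besides the shell and the picture viewer there is one more tool, called after "Emit:" as name([rows], argument=value, ...), one row to a line, values as JSON. send_rows: Moves the arm, as the interface text tells. Its arguments: {"type":"object","properties":{"deltas":{"type":"array"},"newtons":{"type":"number"}},"required":["deltas"]}

```bash
mkdir -p pics; cat > h.py <<'E'
import numpy as np, cv2
from plant import telemetry, optics, order, ctrl
def ray(p,px):
    K=np.array(p["intrinsics"],float);k1=p["k1"]
    d=np.array([(px[0]-K[0,2])/K[0,0],(px[1]-K[1,2])/K[1,1]]);u=d.copy()
    for _ in range(30): u=d/(1+k1*(u@u))
    R=np.array(p["rotation"],float)
    return np.array(p["xyz"],float),R@np.array([u[0],-u[1],-1.])
def at_z(p,px,z):
    o,d=ray(p,px);return o+d*(z-o[2])/d[2]
def proj(p,X):
    K=np.array(p["intrinsics"],float);R=np.array(p["rotation"],float)
    c=R.T@(np.array(X,float)-np.array(p["xyz"],float));u=np.array([c[0],-c[1]])/-c[2]
    u=u*(1+p["k1"]*(u@u));return np.array([K[0,0]*u[0]+K[0,2],K[1,1]*u[1]+K[1,2]])
def save(p,n): cv2.imwrite("pics/"+n,p["pixels"][:,:,::-1])
E
python3 - <<'E'
from h import *
o=telemetry.get_obs();print(o);print(ctrl.grip_point_offset)
Z=dict(fixed_jaw=30,thumb_plate=34,follower_roller=28,cam_axis=38,lever_grip=38,padlock=12,vice=0,hex_key=0,fob_small=0,padlock_30=0,marker=0,fob_2=0,cutter_wheel=0)
for n in("top","side"):
    p=optics.grab_frame(n);save(p,n+"0.png");print(n,p["xyz"],p["rotation"],p["intrinsics"],p["k1"])
    for q,z in Z.items():
        r=optics.place_of(p,q)
        for x in r[:2]: print(q,np.round(x["pixel"]),round(x["conf"],2),np.round(at_z(p,x["pixel"],z)))
E
```

```text
{'t': 0.0, 'qpos': array([-1.42168903,  0.60012909, -0.00252501,  1.60014239,  0.00180275,
        0.9428974 , -0.07980548]), 'qvel': array([-0.00230556, -0.00020111, -0.00174138, -0.00323309, -0.00104312,
        0.00101452,  0.00187644]), 'joint_efforts': array([ 4.38368243e-04, -7.65072441e+01,  1.49771377e+00, -2.52363199e+01,
       -5.23883058e-02,  1.67416729e-02,  1.47111991e-04]), 'position': array([162.24163432, 706.10245738, 217.75290675]), 'tcp_rot': array([-0.70204955,  0.70316265, -0.07965886,  0.07964412]), 'wrist_force': array([ 0.46732462, -0.30514355,  0.14186566]), 'moment': array([0.00133348, 0.03090399, 0.02136734]), 'gripper_width': 92.81283461652625}
-18.8
top [ 416.636139    194.28283858 1015.87886738] [-0.69947562 -0.05563409  0.06008973  0.70994925] [[571.02737762   0.         318.76459254]
 [  0.         571.02737762 230.1141632 ]
 [  0.           0.           1.        ]] -0.006480586442025332Traceback (most recent call last):
  File "<stdin>", line 8, in <module>
  File "h.py", line 10, in at_z
    o,d=ray(p,px);return o+d*(z-o[2])/d[2]
        ~~~^^^^^^
  File "h.py", line 8, in ray
    return np.array(p["xyz"],float),R@np.array([u[0],-u[1],-1.])
                                    ~^~~~~~~~~~~~~~~~~~~~~~~~~~~
ValueError: matmul: Input operand 1 has a mismatch in its core dimension 0, with gufunc signature (n?,k),(k,m?)->(n?,m?) (size 3 is different from 4)
```

```bash
python3 - <<'E'
s=open('h.py').read()
s=s.replace('R=np.array(p["rotation"],float)','R=rot(p["rotation"])').replace('def ray','def rot(q):\n    from scipy.spatial.transform import Rotation as S\n    return S.from_quat([q[1],q[2],q[3],q[0]]).as_matrix()\ndef ray',1)
open('h.py','w').write(s)
E
python3 - <<'E'
from h import *
print(np.round(rot(telemetry.get_obs()["tcp_rot"]),3))
Z=dict(fixed_jaw=30,thumb_plate=34,follower_roller=28,cam_axis=38,lever_grip=38,padlock=12,vice=0,hex_key=0,fob_small=0,padlock_30=0,marker=0,fob_2=0,cutter_wheel=0)
for n in("top","side"):
    p=optics.grab_frame(n);save(p,n+"0.png");print(n,p["xyz"],p["rotation"],p["k1"])
    for q,z in Z.items():
        r=optics.place_of(p,q)
        for x in r[:2]: print(q,np.round(x["pixel"]),round(x["conf"],2),np.round(at_z(p,x["pixel"],z)))
E
```

```text
[[ 0.975 -0.     0.224]
 [-0.224 -0.001  0.975]
 [ 0.    -1.    -0.001]]
top [ 416.636139    194.28283858 1015.87886738] [-0.69947562 -0.05563409  0.06008973  0.70994925] -0.006480586442025332
fixed_jaw [292. 208.] 0.88 [621. 233.  30.]
fixed_jaw [289. 261.] 0.45 [526. 239.  30.]
thumb_plate [285. 308.] 0.79 [445. 247.  34.]
thumb_plate [287. 258.] 0.2 [531. 243.  34.]
follower_roller [268. 306.] 0.96 [450. 276.  28.]
follower_roller [224. 217.] 0.63 [606. 353.  28.]
cam_axis [256. 288.] 0.94 [480. 296.  38.]
lever_grip [236. 316.] 0.95 [433. 330.  38.]
lever_grip [257. 288.] 0.62 [481. 294.  38.]
padlock [288. 223.] 0.71 [597. 241.  12.]
hex_key [289. 260.] 0.31 [530. 241.   0.]
fob_small [341. 306.] 0.55 [449. 149.   0.]
padlock_30 [288. 223.] 0.71 [599. 242.   0.]
marker [282. 186.] 0.59 [667. 252.   0.]
marker [337. 243.] 0.34 [560. 154.   0.]
fob_2 [209. 330.] 0.73 [409. 381.   0.]
cutter_wheel [409. 310.] 0.81 [439.  30.   0.]
side [463.16490183 793.93597772 649.18317084] [-0.07285737 -0.04050381  0.39508798  0.9148534 ] 0.023642710019736616
fixed_jaw [294. 269.] 0.58 [619. 235.  30.]
thumb_plate [392. 284.] 0.81 [442. 247.  34.]
follower_roller [386. 298.] 0.8 [451. 275.  28.]
cam_axis [370. 298.] 0.91 [477. 287.  38.]
lever_grip [400. 323.] 0.95 [426. 330.  38.]
padlock [304. 281.] 0.59 [598. 244.  12.]
padlock [287. 337.] 0.5 [602. 367.  12.]
vice [340. 287.] 0.6 [535. 238.   0.]
hex_key [333. 251.] 0.63 [561. 150.   0.]
fob_small [394. 259.] 0.57 [443. 152.   0.]
padlock_30 [304. 281.] 0.59 [601. 233.   0.]
padlock_30 [287. 337.] 0.5 [605. 359.   0.]
marker [262. 283.] 0.78 [676. 250.   0.]
cutter_wheel [398. 222.] 0.86 [440.  43.   0.]
```

View pics/top0.png

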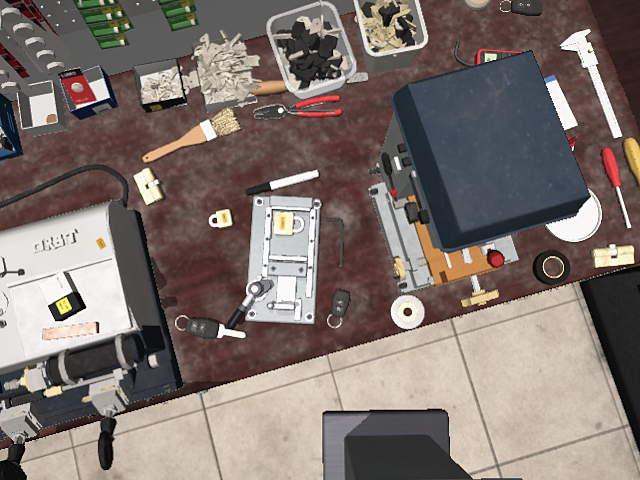

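View pics/side0.png

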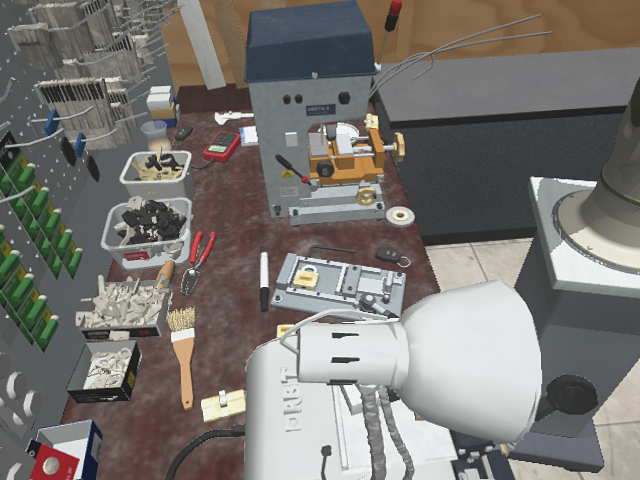

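```bash
python3 - <<'E'
from h import *
from scipy.optimize import least_squares
for n in("top","side"):
    p=optics.grab_frame(n)
    for X in [(162,706,218),(162,706,300),(162,706,500),(0,0,0),(0,0,300)]: print(n,X,np.round(proj(p,X)))
    im=p["pixels"][:,:,::-1]
    if n=="top": c=im[170:350,170:380]
    else: c=im[230:350,230:430]
    cv2.imwrite(f"pics/z_{n}.png",cv2.resize(c,None,fx=3.8,fy=3.2 if n=="top" else 3.8,interpolation=cv2.INTER_CUBIC))
E
```

```text
top (162, 706, 218) [-73. 528.]
top (162, 706, 300) [-120.  552.]
top (162, 706, 500) [-303.  647.]
top (0, 0, 0) [438. 579.]
top (0, 0, 300) [494. 696.]
side (162, 706, 218) [812. 676.]
side (162, 706, 300) [920. 662.]
side (162, 706, 500) [1683.  583.]
side (0, 0, 0) [620. 229.]
side (0, 0, 300) [702.  86.]
```

View pics/z_top.png

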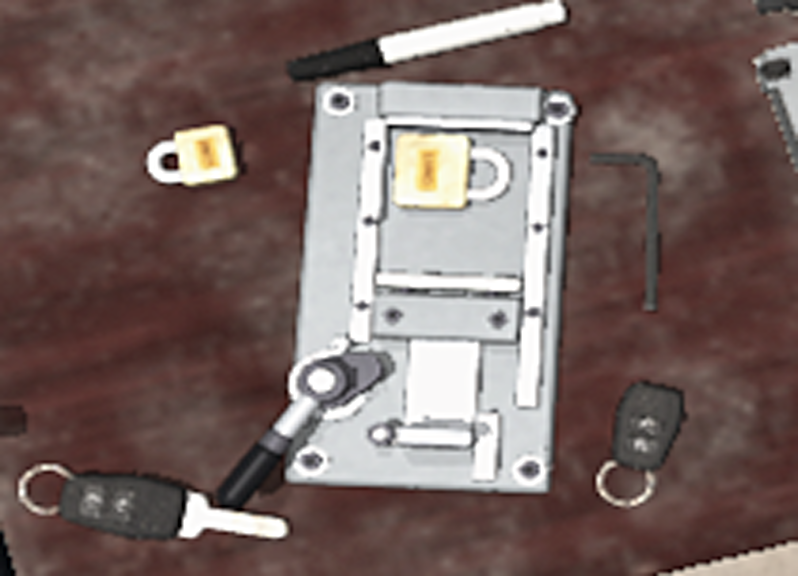

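View pics/z_side.png

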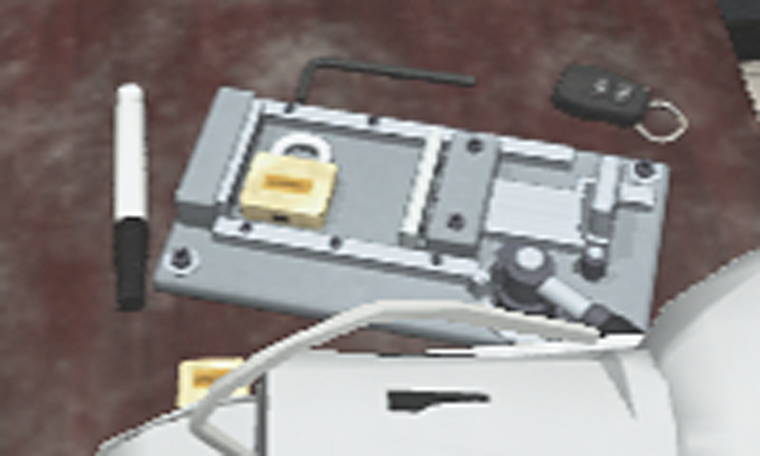

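```bash
python3 - <<'E'
from h import *
t=optics.grab_frame("top");s=optics.grab_frame("side")
for px in [(460,370),(350,355),(540,360),(300,350),(375,440),(395,320),(150,440),(300,440)]:
    print(px,[ (np.round(at_z(s,px,z)),np.round(proj(t,at_z(s,px,z)))) for z in(100,200,300,400,500)])
for px in [(140,210),(180,390),(0,230),(90,350),(110,430)]: print(px,[np.round(at_z(t,px,z)[:2]) for z in (0,100,200,300)])
for X in [(80,350,650),(100,450,600),(60,250,500),(0,0,400)]: print(X,proj(s,X),proj(t,X))
E
```

```text
(460, 370) [(array([350., 441., 100.]), array([159., 370.])), (array([370., 505., 200.]), array([ 93., 362.])), (array([391., 569., 300.]), array([ 11., 350.])), (array([412., 634., 400.]), array([-98., 335.])), (array([432., 698., 500.]), array([-247.,  315.]))]
(350, 355) [(array([493., 441., 100.]), array([161., 278.])), (array([488., 505., 200.]), array([ 97., 277.])), (array([482., 569., 300.]), array([ 16., 276.])), (array([477., 634., 400.]), array([-92., 274.])), (array([471., 698., 500.]), array([-241.,  271.]))]
(540, 360) [(array([246., 409., 100.]), array([177., 440.])), (array([285., 479., 200.]), array([110., 425.])), (array([325., 549., 300.]), array([ 23., 406.])), (array([365., 619., 400.]), array([-89., 381.])), (array([404., 689., 500.]), array([-242.,  347.]))]
(300, 350) [(array([562., 444., 100.]), array([161., 236.])), (array([544., 507., 200.]), array([ 98., 239.])), (array([526., 571., 300.]), array([ 17., 242.])), (array([508., 635., 400.]), array([-90., 246.])), (array([490., 699., 500.]), array([-239.,  251.]))]
(375, 440) [(array([451., 549., 100.]), arra
[... 1080 characters left out ...]
85., 448.]), array([564., 417.])]
(180, 390) [array([309., 430.]), array([319., 407.]), array([330., 383.]), array([341., 360.])]
(0, 230) [array([593., 761.]), array([576., 705.]), array([558., 649.]), array([541., 594.])]
(90, 350) [array([379., 588.]), array([382., 549.]), array([386., 511.]), array([390., 472.])]
(110, 430) [array([244., 548.]), array([261., 513.]), array([278., 478.]), array([295., 443.])]
(80, 350, 650) [1187.23127477 -265.72560554] [ 36.89288743 958.80309878]
(100, 450, 600) [1236.04071698 -114.89093489] [-81.76046329 837.9059234 ]
(60, 250, 500) [865.22091971  -5.11742372] [252.14052134 780.46185956]
(0, 0, 400) [741.48860087  18.45075575] [525.80120456 763.39851103]
```

```bash
cat > fit.py <<'E'
from h import *
from scipy.optimize import least_squares
def V(p,X): # p=x,y,yaw(deg)
    a=np.radians(p[2]);c,s=np.cos(a),np.sin(a)
    return np.array([p[0]+c*X[0]-s*X[1],p[1]+s*X[0]+c*X[1],X[2]])
def pt(q,sl,cam):
    th=np.radians(40)+cam
    return dict(fixed_jaw=(85,0,30),thumb_plate=(-92+sl,0,34),follower_roller=(-86+sl,26,28),cam_axis=(-58,52,38),
      lever_grip=(-58+62*np.cos(th),52+62*np.sin(th),38),vice=(0,0,0))[q]
def fit(pics,x0=(535,240,-4.5,5,1.8),names=("fixed_jaw","thumb_plate","follower_roller","cam_axis","lever_grip")):
    obs=[]
    for p in pics:
        for q in names:
            r=optics.place_of(p,q)
            if r and r[0]["conf"]>.5: obs.append((p,q,np.array(r[0]["pixel"])))
    f=lambda v:np.concatenate([proj(p,V(v,pt(q,v[3],v[4])))-px for p,q,px in obs])
    r=least_squares(f,x0,loss="soft_l1",f_scale=1.5,x_scale=[10,10,3,5,.2])
    res=f(r.x).reshape(-1,2)
    for (p,q,px),e in zip(obs,res): print(q,np.round(e,1))
    return r.x
def overlay(p,v,name,box,f):
    im=cv2.resize(p["pixels"][box[1]:box[3],box[0]:box[2],::-1],None,fx=f,fy=f,interpolation=cv2.INTER_CUBIC)
    P=lambda X:tuple(int(i) for i in (proj(p,V(v,X))-box[:2]+.5)*f)
    c=[(-112,-52,12),(112,-52,12),(112,70,12),(-112,70,12)]
    for a,b in zip(c,c[1:]+c[:1]): cv2.line(im,P(a),P(b),(0,0,255),1)
    for q in("fixed_jaw","thumb_plate","follower_roller","cam_axis","lever_grip"): cv2.circle(im,P(pt(q,v[3],v[4])),4,(0,255,0),1)
    cv2.imwrite("pics/"+name,im)
E
python3 - <<'E'
from fit import *
t=optics.grab_frame("top");s=optics.grab_frame("side")
v=fit([t,s]);print(np.round(v,2))
v1=fit([t]);print(np.round(v1,2))
overlay(t,v,"ov0.png",(210,180,380,340),4);overlay(s,v,"ov0s.png",(230,230,430,350),4)
E
```

```text
fixed_jaw [ 0.3 -0.2]
thumb_plate [-2.4 -1.7]
follower_roller [ 0.8 -0.7]
cam_axis [ 2.3 -0.5]
lever_grip [1.7 1.3]
fixed_jaw [-1.4 -0.6]
thumb_plate [ 1.2 -1. ]
follower_roller [0.8 1.7]
cam_axis [35.9 48.4]
lever_grip [-1.4  2.3]
[533.12 239.53  -4.89   0.73   1.94]
fixed_jaw [-0.1 -0. ]
thumb_plate [-2.7 -0.5]
follower_roller [0.5 0.5]
cam_axis [ 2.1 -0.2]
lever_grip [-0.3  0.4]
[532.76 240.11  -4.77  -0.83   1.88]
```

View pics/ov0.png

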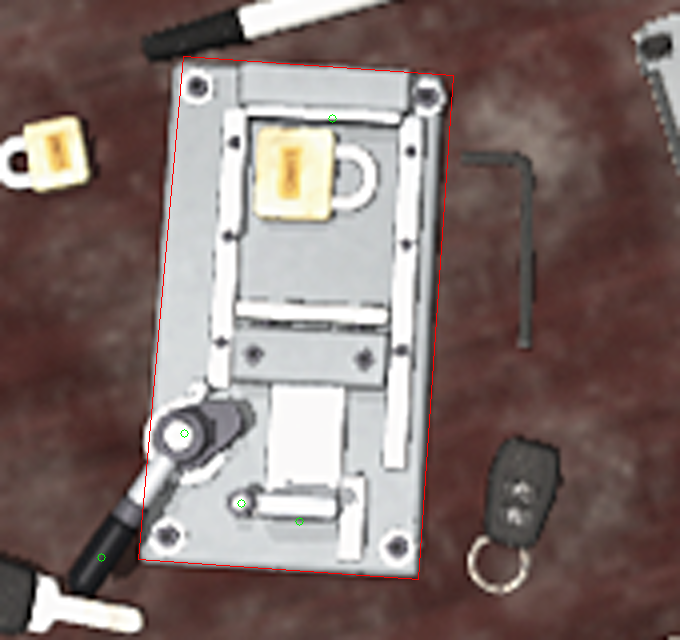

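View pics/ov0s.png

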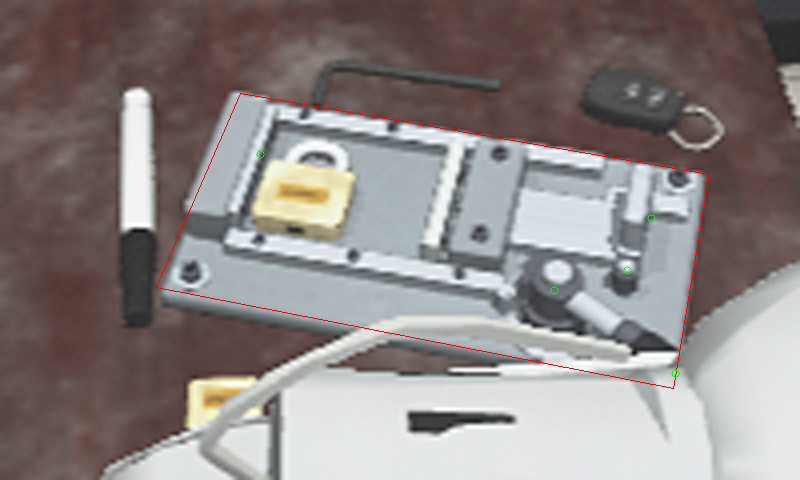

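```bash
cat > plan.py <<'E'
from fit import *
VP=(533.,240.8,-4.3)
def obs():
    o=telemetry.get_obs();print("t",round(o["t"],2),"pos",np.round(o["position"],1),"F",np.round(o["wrist_force"],1),"w",round(o["gripper_width"],1),"q",np.round(o["qpos"],2));return o
def vf(o):
    a=np.radians(VP[2]);c,s=np.cos(a),np.sin(a);d=o["position"]-np.array([VP[0],VP[1],0]);return np.array([c*d[0]+s*d[1],-s*d[0]+c*d[1],d[2]])
def off(o,targets,world=False):
    R=rot(o["tcp_rot"])
    for X in targets:
        W=np.array(X,float) if world else V(VP,X)
        print(X,"world",np.round(W,0),"off",np.round(R.T@(W-o["position"]),1))
HX,HZ=9,17.5
def block(th,sgn,r=55,gap=0,yaw=0):  # sgn -1: push toward lower angle. returns vice xy ; yaw = tool x rel vice x
    th=np.radians(th);u=np.array([np.cos(th),np.sin(th)]);n=sgn*np.array([-np.sin(th),np.cos(th)])
    a=np.radians(yaw);ex=np.array([np.cos(a),np.sin(a)]);ez=np.array([-np.sin(a),np.cos(a)])
    s=HX*abs(n@ex)+HZ*abs(n@ez)
    return np.array([-58,52])+r*u-n*(7.5+s+gap)
E
python3 - <<'E'
from plan import *
o=obs()
off(o,[(155,560,230),(160,430,230),(300,330,230)],True)
c=block(151,-1,gap=9);off(o,[(*c,150)])
E
```

```text
t 2.6 pos [162.3 706.6 218.6] F [ 0.1 -0.9 -0.4] w 93.0 q [-1.42  0.6  -0.    1.6   0.    0.94 -0.08]
(155, 560, 230) world [155. 560. 230.] off [  25.7  -11.4 -144.5]
(160, 430, 230) world [160. 430. 230.] off [  59.6  -11.4 -270.1]
(300, 330, 230) world [300. 330. 230.] off [ 218.5  -11.4 -336.2]
(np.float64(-123.63922677905063), np.float64(47.030293951004055), 150) world [413. 297. 150.] off [ 336.2   68.6 -343.1]
```

Emit:
send_rows([
  {"offset": [10, -12, -48], "roll": 0, "hand": 0},
  {"offset": [18, -12, -96], "roll": 0, "hand": 0},
  {"offset": [26, -12, -144], "roll": 0, "hand": 0},
  {"offset": [40, -12, -190], "roll": 0, "hand": 0},
  {"offset": [50, -12, -235], "roll": 0, "hand": 0},
  {"offset": [60, -12, -270], "roll": 0, "hand": 0},
  {"offset": [60, -12, -270], "roll": 0, "hand": 0},
], newtons=20)

```text
t: 3.3
position: [160.7, 425.0, 230.9]
tcp_rot: [-0.702, 0.703, -0.08, 0.081]
wrist_force: [0.2, 0.7, -0.4]
gripper_width: 41.2
```

```bash
python3 - <<'E'
from plan import *
o=obs();print(np.round(rot(o["tcp_rot"]),3))
off(o,[(300,330,230)],True)
c=block(151,-1,gap=9);off(o,[(*c,150)])
E
```

```text
t 3.3 pos [160.7 425.  230.9] F [ 0.2  0.7 -0.4] w 41.2 q [-1.32  0.26 -0.01  2.18  0.01  0.7   0.  ]
[[ 0.974  0.     0.226]
 [-0.226 -0.003  0.974]
 [ 0.001 -1.    -0.002]]
(300, 330, 230) world [300. 330. 230.] off [157.1   1.2 -61. ]
(np.float64(-123.63922677905063), np.float64(47.030293951004055), 150) world [413. 297. 150.] off [274.8  81.2 -67.4]
```

Emit:
send_rows([
  {"offset": [45, 0, -18], "roll": 0, "hand": 0},
  {"offset": [90, 0, -36], "roll": 0, "hand": 0},
  {"offset": [135, 0, -54], "roll": 0, "hand": 0},
  {"offset": [180, 10, -65], "roll": -4, "hand": 0},
  {"offset": [228, 30, -66], "roll": -8.6, "hand": 0},
  {"offset": [274, 50, -68], "roll": -8.6, "hand": 0},
  {"offset": [274, 81, -68], "roll": -8.6, "hand": 0},
  {"offset": [274, 81, -68], "roll": -8.6, "hand": 0},
  {"offset": [274, 81, -68], "roll": -8.6, "hand": 0},
])

```text
t: 4.2
position: [411.6, 302.8, 149.6]
tcp_rot: [-0.706, 0.707, -0.027, 0.026]
wrist_force: [-0.1, 0.6, -0.2]
gripper_width: 0.6
```

```bash
python3 - <<'E'
from plan import *
o=obs();print(np.round(rot(o["tcp_rot"]),3))
c=block(151,-1,gap=9);off(o,[(*c,26)])
p=optics.grab_frame("top");save(p,"top1.png");overlay(p,(*VP,0,1.94),"ov1.png",(210,180,380,340),4)
p=optics.grab_frame("side");save(p,"side1.png")
E
```

```text
t 4.2 pos [411.6 302.8 149.6] F [-0.1  0.6 -0.2] w 0.6 q [-0.77  0.45  0.03  2.15 -0.03  0.55  0.78]
[[ 0.997 -0.002  0.075]
 [-0.075 -0.001  0.997]
 [-0.001 -1.    -0.001]]
(np.float64(-123.63922677905063), np.float64(47.030293951004055), 26) world [413. 297.  26.] off [  2.2 123.6  -5.5]
```

View pics/ov1.png

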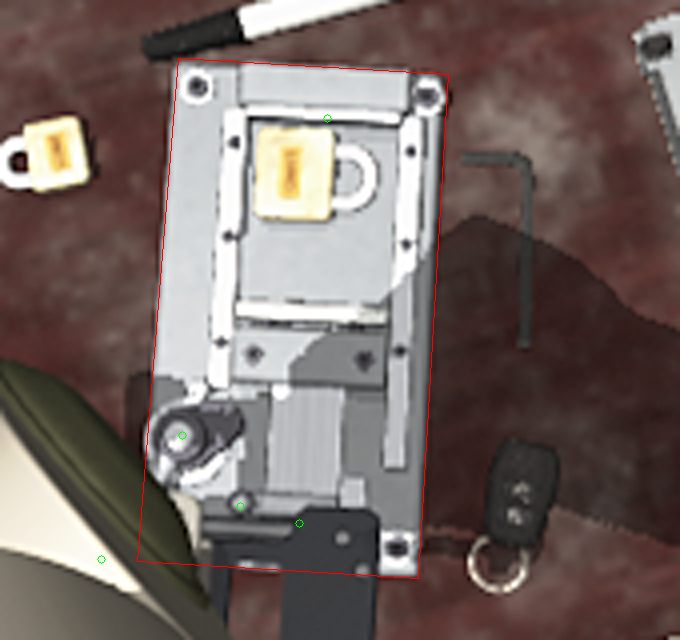

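View pics/side1.png

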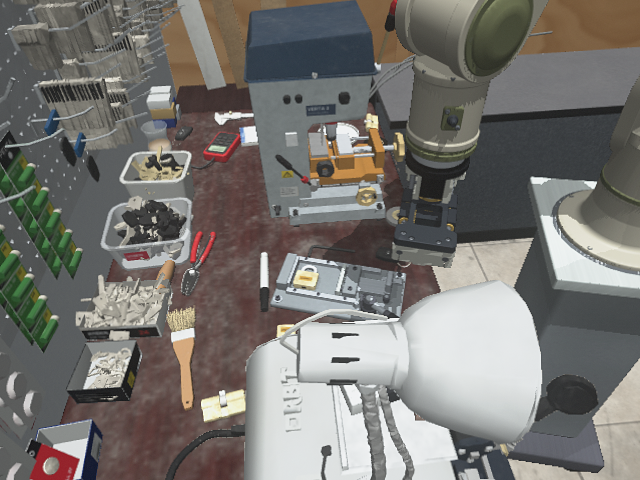

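```bash
python3 - <<'E'
from plan import *
o=obs();R=rot(o["tcp_rot"])
p=optics.grab_frame("side");im=p["pixels"][:,:,::-1].copy()
for k,h in [(0,0),(1,-65-18.8)]:
    for dz in(-17,17):
        print(proj(p,o["position"]+R@np.array([0,h,dz])))
c=im[180:330,330:530];cv2.imwrite("pics/z2.png",cv2.resize(c,None,fx=4,fy=4,interpolation=cv2.INTER_CUBIC))
E
```

```text
t 4.3 pos [411.7 303.6 150.8] F [-0.2  0.8  0.2] w 0.6 q [-0.77  0.44  0.03  2.15 -0.03  0.54  0.78]
[419.18247672 254.27616314]
[417.00100927 270.71309655]
[426.92799583 210.87303455]
[424.82825858 227.15089863]
```

View pics/z2.png

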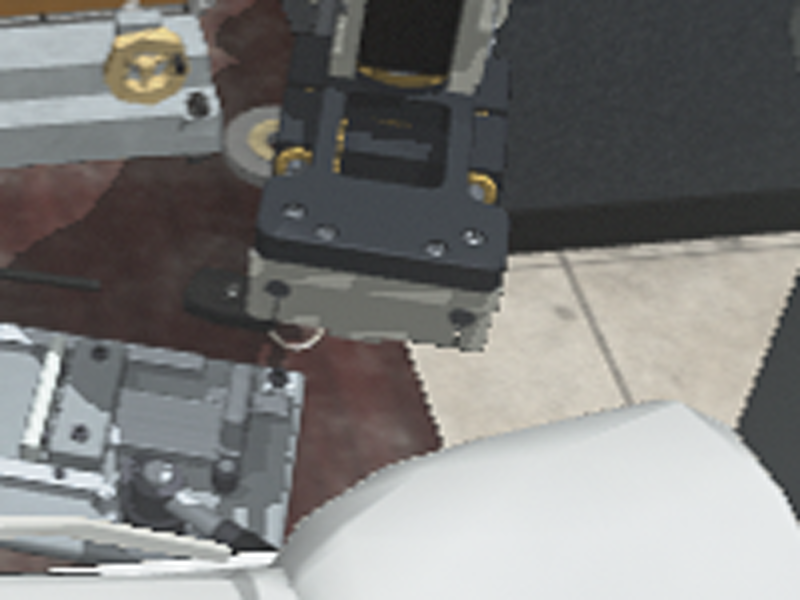

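Emit:
send_rows([
  {"offset": [0, 0, -6], "roll": 8, "hand": 0},
  {"offset": [0, 0, -6], "roll": 16, "hand": 0},
  {"offset": [0, 0, -6], "roll": 24, "hand": 0},
  {"offset": [0, 0, -6], "roll": 32, "hand": 0},
  {"offset": [0, 0, -6], "roll": 40, "hand": 0},
  {"offset": [0, 0, -6], "roll": 48, "hand": 0},
  {"offset": [0, 0, -6], "roll": 56, "hand": 0},
  {"offset": [0, 0, -6], "roll": 64, "hand": 0},
  {"offset": [0, 0, -6], "roll": 72, "hand": 0},
  {"offset": [0, 0, -6], "roll": 80, "hand": 0},
  {"offset": [0, 0, -6], "roll": 88, "hand": 0},
  {"offset": [0, 0, -6], "roll": 90, "hand": 0},
  {"offset": [0, 0, -6], "roll": 90, "hand": 0},
])

```text
t: 5.65
position: [411.4, 297.3, 150.4]
tcp_rot: [0.482, -0.481, 0.518, -0.518]
wrist_force: [-0.3, -0.2, 0.1]
gripper_width: 0.2
```

```bash
python3 - <<'E'
from plan import *
o=obs();print(np.round(rot(o["tcp_rot"]),3))
c=block(151,-1,gap=9,yaw=-90);off(o,[(*c,28)])
for th in range(150,24,-6): off(o,[(*block(th,-1,yaw=-90),28)])
p=optics.grab_frame("top");overlay(p,(*VP,0,1.94),"ov2.png",(210,180,380,340),4)
E
```

```text
t 5.65 pos [411.4 297.3 150.4] F [-0.3 -0.2  0.1] w 0.2 q [-1.09  0.48  0.5   2.18 -0.43  0.57 -0.35]
[[-0.072  0.001  0.997]
 [-0.997  0.001 -0.072]
 [-0.001 -1.     0.001]]
(np.float64(-122.03286549739471), np.float64(49.928246415330364), 28) world [415. 300.  28.] off [ -2.5 122.4   3.5]
(np.float64(-117.65351152517411), np.float64(58.67708718850287), 28) world [420. 308.  28.] off [-11.2 122.4   7.9]
(np.float64(-117.23017970536306), np.float64(64.04824042600407), 28) world [421. 313.  28.] off [-16.6 122.4   8.3]
(np.float64(-116.20216942451336), np.float64(69.55615248947993), 28) world [422. 319.  28.] off [-22.1 122.5   9.3]
(np.float64(-114.51574212356687), np.float64(75.1227973537973), 28) world [424. 324.  28.] off [-27.7 122.5  11. ]
(np.float64(-112.1294693580071), np.float64(80.65637725553323), 28) world [427. 330.  28.] off [-33.2 122.5  13.5]
(np.float64(-109.01730484541325), np.float64(86.05367492503031), 28) world [431. 335.  28.] off [-38.6 122.5  16.6]
(np.float64(-105.1711508217768), np.float64(91.2030458529622), 28) world [435. 340.  28.] off [-43.7 122.5  20.4]

[... 900 characters left out ...]

(np.float64(-54.01730484541325), np.float64(113.20911949125797), 28) world [488. 358.  28.] off [-65.6 122.5  71.7]
(np.float64(-47.473091605835066), np.float64(112.33549212571099), 28) world [494. 356.  28.] off [-64.7 122.5  78.2]
(np.float64(-40.911375424092455), np.float64(110.62313344871609), 28) world [500. 354.  28.] off [-63.  122.5  84.8]
(np.float64(-34.456238622000015), np.float64(108.0482142099945), 28) world [507. 351.  28.] off [-60.4 122.5  91.2]
(np.float64(-28.238310324118842), np.float64(104.60813732616798), 28) world [513. 347.  28.] off [-56.9 122.5  97.4]
(np.float64(-22.390717108885845), np.float64(100.32291281149713), 28) world [518. 343.  28.] off [-52.6 122.5 103.2]
```

View pics/ov2.png

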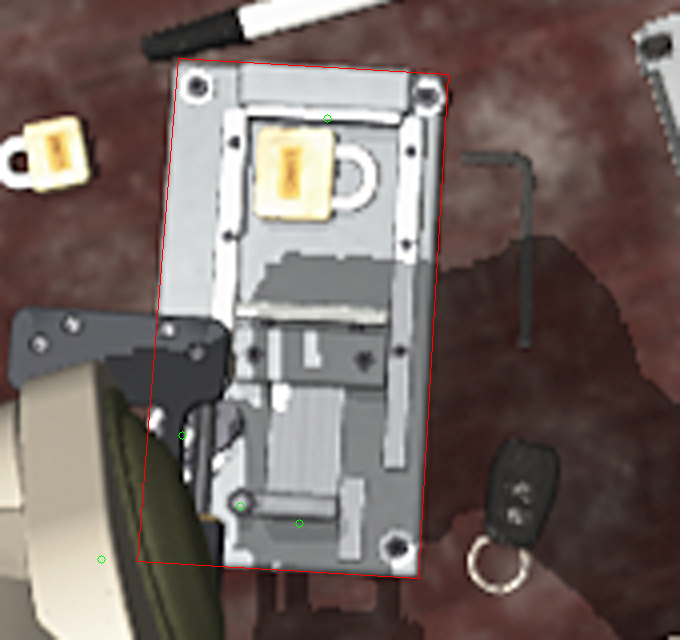

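Emit:
send_rows([
  {"offset": [-2, 40, 3], "roll": 0, "hand": 0},
  {"offset": [-2, 80, 3], "roll": 0, "hand": 0},
  {"offset": [-2, 105, 3], "roll": 0, "hand": 0},
  {"offset": [-2, 122, 3], "roll": 0, "hand": 0},
  {"offset": [-2, 122, 3], "roll": 0, "hand": 0},
  {"offset": [-2, 122, 3], "roll": 0, "hand": 0},
])

```text
t: 6.3
position: [415.0, 298.1, 28.0]
tcp_rot: [0.481, -0.481, 0.518, -0.518]
wrist_force: [0.7, -0.5, 0.6]
gripper_width: 0.4
```

```bash
python3 - <<'E'
from plan import *
o=obs();print(vf(o))
p=optics.grab_frame("top");overlay(p,(*VP,0,1.94),"ov3.png",(170,180,380,340),3.8)
E
```

```text
t 6.3 pos [415.  298.1  28. ] F [ 0.7 -0.5  0.6] w 0.4 q [-0.91  0.68  0.26  2.24 -0.6   0.29 -0.2 ]
[-121.92964764   48.32445677   28.00499642]
```

View pics/ov3.png

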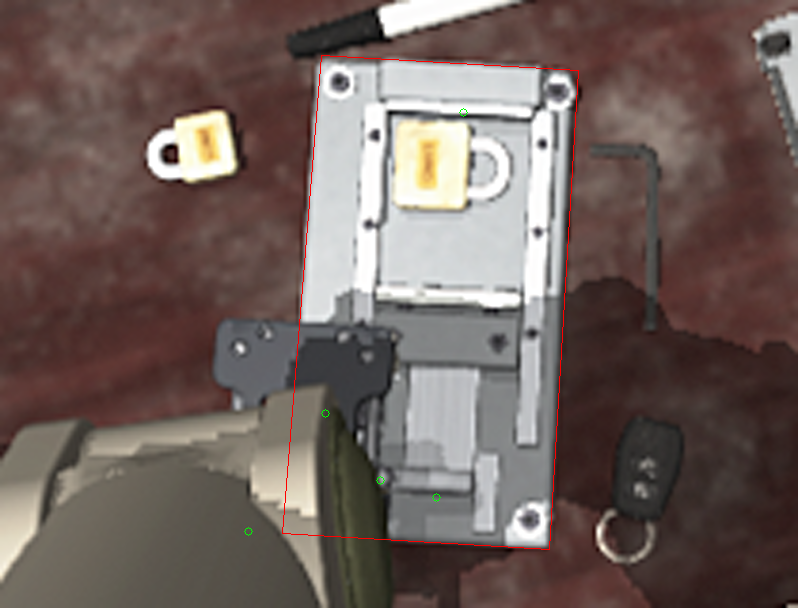

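Emit:
send_rows([
  {"offset": [-5, 0, 3], "roll": 0, "hand": 0},
  {"offset": [-9, 0, 5], "roll": 0, "hand": 0},
  {"offset": [-14, 0, 5.5], "roll": 0, "hand": 0},
  {"offset": [-20, 0, 6.5], "roll": 0, "hand": 0},
  {"offset": [-25, 0, 8], "roll": 0, "hand": 0},
  {"offset": [-31, 0, 10.5], "roll": 0, "hand": 0},
])

```text
t: 6.95
position: [427.0, 327.2, 27.7]
tcp_rot: [-0.48, 0.481, -0.519, 0.519]
wrist_force: [-0.4, -5.6, 0.8]
gripper_width: 0.3
```

```bash
python3 - <<'E'
from plan import *
o=obs();print(vf(o))
p=optics.grab_frame("top");overlay(p,(*VP,0,1.5),"ov4.png",(170,180,380,340),3.8);print(optics.place_of(p,"lever_grip")[:1])
p=optics.grab_frame("side");overlay(p,(*VP,0,1.5),"ov4s.png",(230,200,430,350),4)
E
```

```text
t 6.95 pos [427.  327.2  27.7] F [-0.4 -5.6  0.8] w 0.3 q [-0.96  0.7   0.3   2.18 -0.59  0.34 -0.24]
[-112.20407231   78.25357211   27.73928724]
[]
```

View pics/ov4s.png

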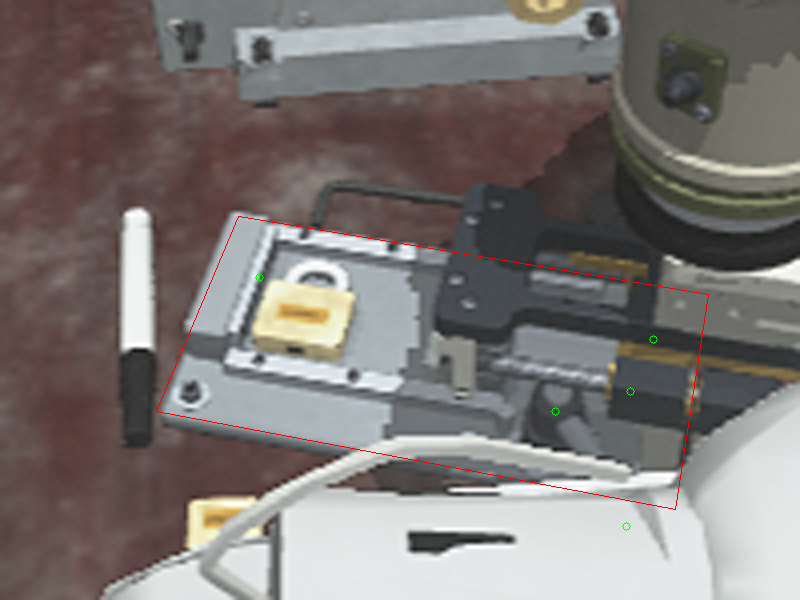

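Emit:
send_rows([
  {"offset": [-5.5, 0, 3], "roll": 0, "hand": 0},
  {"offset": [-10.5, 0, 7], "roll": 0, "hand": 0},
  {"offset": [-15.5, 0, 11.5], "roll": 0, "hand": 0},
  {"offset": [-20, 0, 16.5], "roll": 0, "hand": 0},
  {"offset": [-23.5, 0, 22.5], "roll": 0, "hand": 0},
  {"offset": [-26.5, 0, 29], "roll": 0, "hand": 0},
  {"offset": [-29, 0, 34], "roll": 0, "hand": 0},
  {"offset": [-30.5, 0, 39.5], "roll": 0, "hand": 0},
])

```text
t: 7.9
position: [468.9, 355.9, 27.4]
tcp_rot: [0.48, -0.481, 0.519, -0.518]
wrist_force: [-5.4, -2.4, -0.1]
gripper_width: 0.7
```

Emit:
send_rows([
  {"offset": [-1.5, 0, 6], "roll": 0, "hand": 0},
  {"offset": [-2, 0, 12], "roll": 0, "hand": 0},
  {"offset": [-2, 0, 18.5], "roll": 0, "hand": 0},
  {"offset": [-1, 0, 25], "roll": 0, "hand": 0},
  {"offset": [0.5, 0, 31.5], "roll": 0, "hand": 0},
  {"offset": [2, 0, 35], "roll": 0, "hand": 0},
])

```text
t: 8.5
position: [504.2, 352.0, 27.6]
tcp_rot: [0.481, -0.481, 0.519, -0.518]
wrist_force: [-4.2, -0.0, 0.3]
gripper_width: 0.4
```

```bash
python3 - <<'E'
from plan import *
o=obs();print(vf(o))
p=optics.grab_frame("side");overlay(p,(*VP,0,0.1),"ov5s.png",(230,200,430,350),4)
E
```

```text
t 8.5 pos [504.2 352.   27.6] F [-4.2 -0.   0.3] w 0.4 q [-0.93  0.76  0.35  2.   -0.55  0.47 -0.24]
[-37.01088152 108.73471152  27.6067851 ]
```

View pics/ov5s.png

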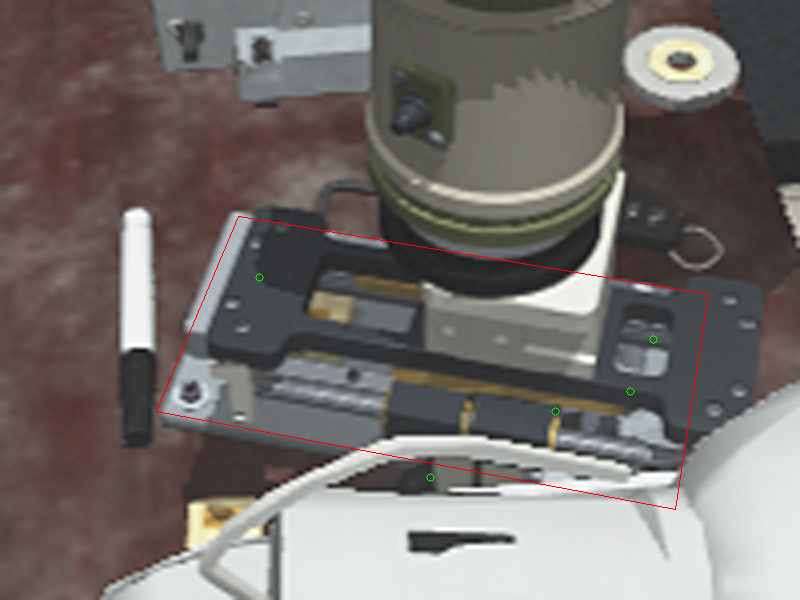

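Emit:
send_rows([
  {"offset": [1, 0, 3], "roll": 0, "hand": 0},
  {"offset": [2.5, 0, 6], "roll": 0, "hand": 0},
  {"offset": [4, 0, 9], "roll": 0, "hand": 0},
])

```text
t: 8.85
position: [511.6, 347.4, 27.6]
tcp_rot: [0.481, -0.481, 0.519, -0.518]
wrist_force: [-11.9, 6.8, 2.8]
gripper_width: 0.6
```

Emit:
send_rows([
  {"offset": [1, 0, 1.5], "roll": 0, "hand": 0},
  {"offset": [1, 0, 1.5], "roll": 0, "hand": 0},
])

```text
t: 9.05
position: [511.6, 347.3, 27.5]
tcp_rot: [0.481, -0.482, 0.52, -0.516]
wrist_force: [-10.8, 6.6, 3.1]
gripper_width: 0.5
```

```bash
python3 - <<'E'
from plan import *
o=obs();print(vf(o));
off(o,[(-150,108,130),(-125,0,130),(-125,0,24)])
E
```

```text
t 9.05 pos [511.6 347.3  27.5] F [-10.8   6.6   3.1] w 0.5 q [-0.91  0.76  0.35  1.99 -0.55  0.48 -0.23]
[-29.36076372 104.63491036  27.51021692]
(-150, 108, 130) world [392. 360. 130.] off [  -3.7 -101.9 -121.1]
(-125, 0, 130) world [408. 250. 130.] off [ 104.3 -102.2  -96.3]
(-125, 0, 24) world [408. 250.  24.] off [104.5   3.8 -95.8]
```

Emit:
send_rows([
  {"offset": [-5, 0, -10], "roll": 0, "hand": 0},
  {"offset": [-6, -40, -16], "roll": 0, "hand": 0},
  {"offset": [0, -80, -30], "roll": 0, "hand": 0},
  {"offset": [35, -90, -60], "roll": 0, "hand": 0},
  {"offset": [70, -90, -90], "roll": 0, "hand": 0},
  {"offset": [103, -90, -108], "roll": 0, "hand": 0},
  {"offset": [103, -90, -108], "roll": 0, "hand": 0},
  {"offset": [103, -90, -108], "roll": 0, "hand": 0},
])

```text
t: 9.85
position: [400.1, 250.8, 118.4]
tcp_rot: [-0.481, 0.479, -0.519, 0.519]
wrist_force: [0.1, 0.6, -0.4]
gripper_width: 0.6
```

```bash
python3 - <<'E'
from plan import *
o=obs();print(vf(o));off(o,[(-125,0,24)])
for n,b in(("top",(170,180,380,340)),("side",(230,200,430,350))):
    p=optics.grab_frame(n);overlay(p,(*VP,0,0),"ov6%s.png"%n,b,3.8)
    for q in("thumb_plate","follower_roller","cam_axis","lever_grip","fixed_jaw"):
        for r in optics.place_of(p,q)[:1]: print(n,q,np.round(r["pixel"],1),round(r["conf"],2),np.round(proj(p,V(VP,pt(q,0,0))),1))
E
```

```text
t 9.85 pos [400.1 250.8 118.4] F [ 0.1  0.6 -0.4] w 0.6 q [-0.99  0.5   0.43  2.28 -0.49  0.44 -0.23]
[-1.33226459e+02  9.47064122e-03  1.18376214e+02]
(-125, 0, 24) world [408. 250.  24.] off [ 0.1 94.4  8. ]
top cam_axis [255.3 287.3] 0.64 [255.1 288.4]
top lever_grip [236.7 258. ] 0.57 [234.1 259.3]
top fixed_jaw [291.2 211.2] 0.91 [291.4 209.1]
side thumb_plate [394.1 282.8] 0.69 [393.  284.3]
side follower_roller [384.2 295.4] 0.57 [387.1 297.4]
side cam_axis [392.9 258.3] 0.67 [368.4 302.4]
side lever_grip [336.9 315.9] 0.83 [335.1 316.1]
side fixed_jaw [295.4 269.7] 0.89 [294.4 269. ]
```

View pics/ov6top.png

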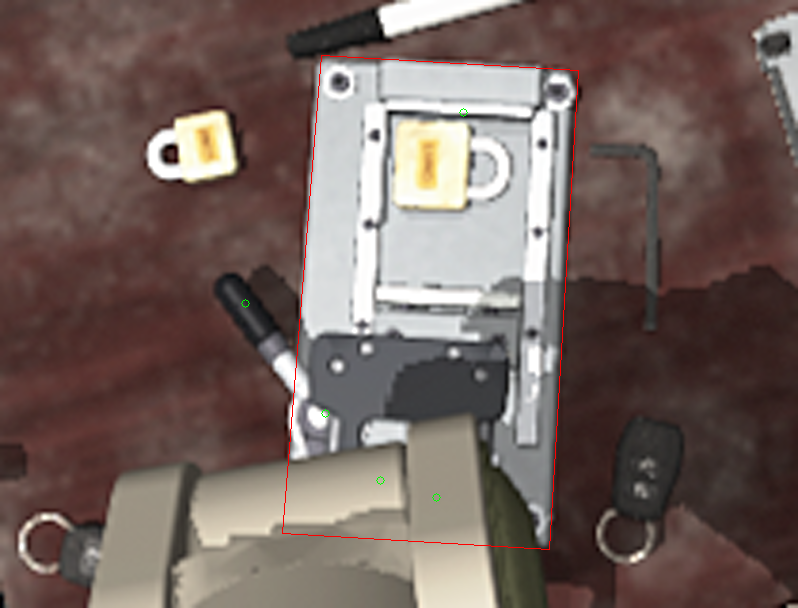

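View pics/ov6side.png

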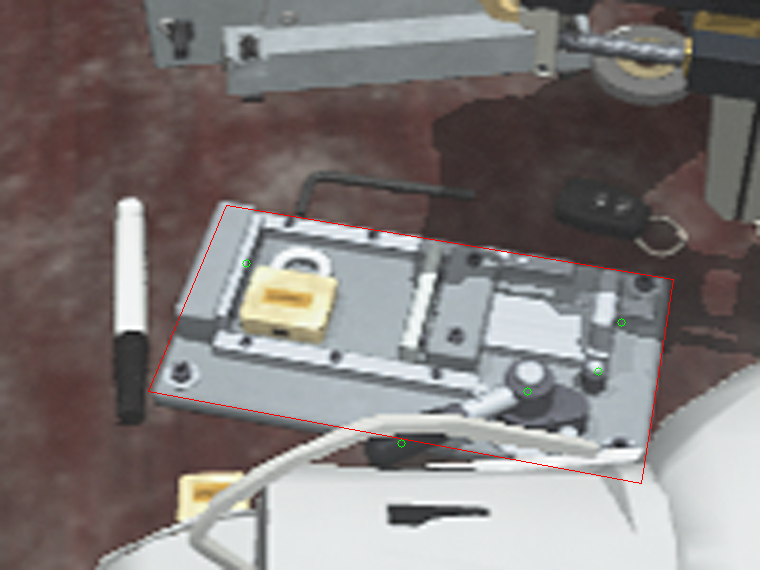

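Emit:
send_rows([
  {"offset": [0, 45, 6], "roll": 0, "hand": 0},
  {"offset": [0, 80, 8], "roll": 0, "hand": 0},
  {"offset": [0, 94, 8], "roll": 0, "hand": 0},
  {"offset": [0, 94, 8], "roll": 0, "hand": 0},
  {"offset": [0, 94, 13], "roll": 0, "hand": 0},
  {"offset": [0, 94, 18], "roll": 0, "hand": 0},
  {"offset": [0, 94, 23], "roll": 0, "hand": 0},
  {"offset": [0, 94, 28], "roll": 0, "hand": 0},
  {"offset": [0, 94, 33], "roll": 0, "hand": 0},
])

```text
t: 11.35
position: [431.7, 248.6, 24.1]
tcp_rot: [0.481, -0.481, 0.519, -0.518]
wrist_force: [-2.8, 0.6, 1.9]
gripper_width: 1.0
```

```bash
python3 - <<'E'
from plan import *
o=obs();print(vf(o))
E
```

```text
t 11.35 pos [431.7 248.6  24.1] F [-2.8  0.6  1.9] w 1.0 q [-0.79  0.68  0.23  2.27 -0.61  0.25 -0.09]
[-101.63914806    0.18307484   24.14524439]
```

Emit:
send_rows([
  {"offset": [0, 0, 5], "roll": 0, "hand": 0},
  {"offset": [0, 0, 10], "roll": 0, "hand": 0},
  {"offset": [0, 0, 15], "roll": 0, "hand": 0},
  {"offset": [0, 0, 20], "roll": 0, "hand": 0},
  {"offset": [0, 0, 25], "roll": 0, "hand": 0},
  {"offset": [0, 0, 28], "roll": 0, "hand": 0},
  {"offset": [0, 0, 28], "roll": 0, "hand": 0},
])

```text
t: 12.05
position: [460.6, 245.9, 23.6]
tcp_rot: [-0.481, 0.48, -0.518, 0.519]
wrist_force: [-0.6, -0.8, 0.2]
gripper_width: 0.5
```

```bash
python3 - <<'E'
from plan import *
o=obs();print(vf(o))
p=optics.grab_frame("top");overlay(p,(*VP,28,0),"ov7.png",(170,180,380,340),3.8)
E
```

```text
t 12.05 pos [460.6 245.9  23.6] F [-0.6 -0.8  0.2] w 0.5 q [-0.77  0.69  0.26  2.22 -0.59  0.3  -0.08]
[-72.62486418  -0.34584343  23.58995631]
```

View pics/ov7.png

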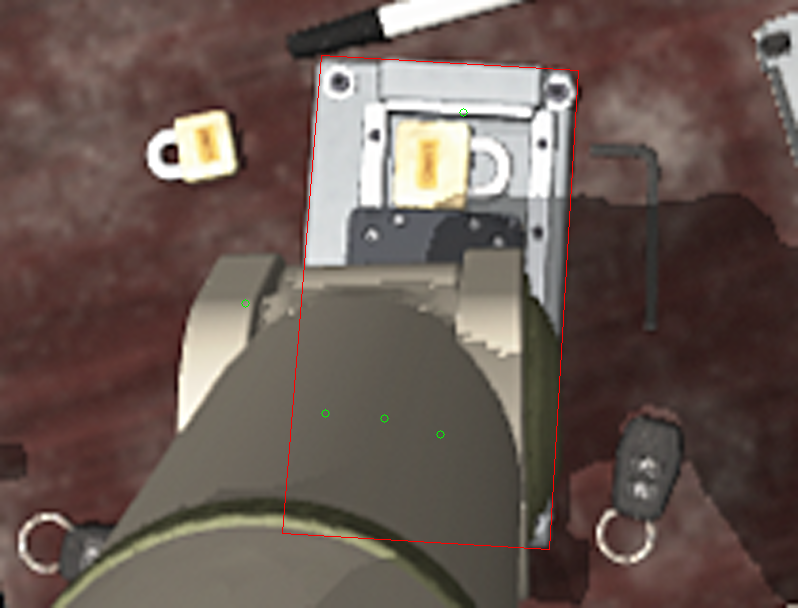

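Emit:
send_rows([
  {"offset": [0, 0, 2], "roll": 0, "hand": 0},
  {"offset": [0, 0, 4], "roll": 0, "hand": 0},
  {"offset": [0, 0, 6], "roll": 0, "hand": 0},
])

```text
t: 12.4
position: [465.2, 245.5, 23.6]
tcp_rot: [0.48, -0.481, 0.519, -0.518]
wrist_force: [-2.6, -0.3, 0.2]
gripper_width: 0.9
```

Emit:
send_rows([
  {"offset": [0, 0, 1], "roll": 0, "hand": 0},
  {"offset": [0, 0, 2], "roll": 0, "hand": 0},
  {"offset": [0, 0, 2], "roll": 0, "hand": 0},
])

```text
t: 12.7
position: [467.5, 245.3, 23.6]
tcp_rot: [-0.481, 0.481, -0.519, 0.519]
wrist_force: [-3.0, -1.6, -0.3]
gripper_width: 0.5
```

Emit:
send_rows([
  {"offset": [0, 0, 1], "roll": 0, "hand": 0},
  {"offset": [0, 0, 2], "roll": 0, "hand": 0},
  {"offset": [0, 0, 2], "roll": 0, "hand": 0},
])

```text
t: 13.0
position: [469.4, 245.2, 23.6]
tcp_rot: [0.481, -0.481, 0.519, -0.519]
wrist_force: [-2.9, -1.2, 0.7]
gripper_width: 0.6
```

```bash
python3 - <<'E'
from plan import *
o=obs();print(vf(o))
p=optics.grab_frame("side");overlay(p,(*VP,44,0),"ov8.png",(230,200,430,350),3.8)
E
```

```text
t 13.0 pos [469.4 245.2  23.6] F [-2.9 -1.2  0.7] w 0.6 q [-0.77  0.7   0.27  2.2  -0.58  0.31 -0.08]
[-63.71975918  -0.35192944  23.57281974]
```

View pics/ov8.png

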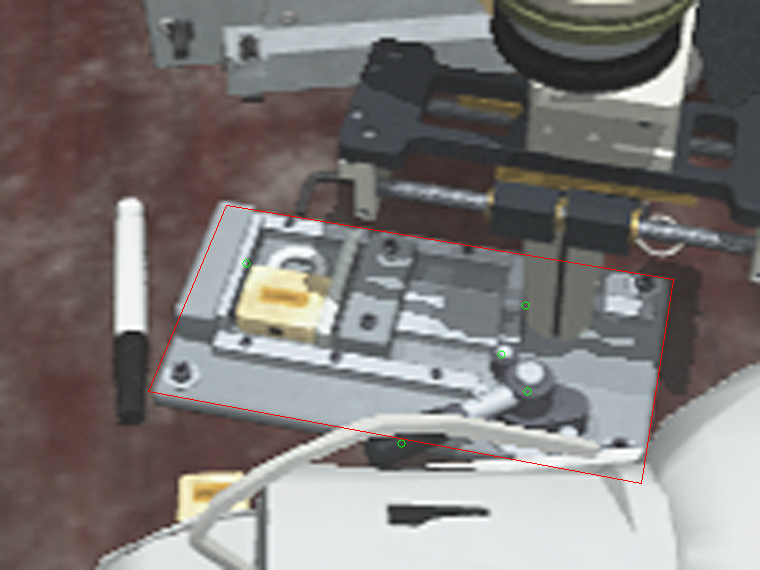

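Emit:
send_rows([
  {"offset": [0, 0, 1], "roll": 0, "hand": 0},
  {"offset": [0, 0, 2], "roll": 0, "hand": 0},
  {"offset": [0, 0, 2], "roll": 0, "hand": 0},
])

```text
t: 13.35
position: [471.6, 245.1, 23.6]
tcp_rot: [-0.481, 0.481, -0.519, 0.519]
wrist_force: [-2.9, -1.8, -0.8]
gripper_width: 0.4
```

Emit:
send_rows([
  {"offset": [0, 0, 1], "roll": 0, "hand": 0},
  {"offset": [0, 0, 2], "roll": 0, "hand": 0},
  {"offset": [0, 0, 2], "roll": 0, "hand": 0},
])

```text
t: 13.65
position: [472.2, 245.0, 23.5]
tcp_rot: [0.48, -0.482, 0.519, -0.518]
wrist_force: [-7.3, -1.6, 2.6]
gripper_width: 0.6
```

Emit:
send_rows([
  {"offset": [0, 0, 1], "roll": 0, "hand": 0},
  {"offset": [0, 0, 2], "roll": 0, "hand": 0},
  {"offset": [0, 0, 2], "roll": 0, "hand": 0},
])

```text
t: 13.95
position: [472.7, 245.0, 23.6]
tcp_rot: [0.48, -0.482, 0.519, -0.517]
wrist_force: [-10.6, -1.2, 5.8]
gripper_width: 0.5
```

```bash
python3 - <<'E'
from plan import *
o=obs();print(vf(o))
p=optics.grab_frame("side");overlay(p,(*VP,45,0),"ov9.png",(230,200,430,350),3.8)
c=block(40,1,gap=9,yaw=-90)
off(o,[(-75,0,100),(*c,100),(*c,29)])
E
```

```text
t 13.95 pos [472.7 245.   23.6] F [-10.6  -1.2   5.8] w 0.5 q [-0.76  0.7   0.27  2.19 -0.58  0.32 -0.08]
[-60.42665787  -0.37309923  23.56119095]
(-75, 0, 100) world [458. 246. 100.] off [ -0.3 -76.4 -15. ]
(np.float64(6.400653265340985), np.float64(60.81510058293851), 100) world [544. 301. 100.] off [-61.1 -76.8  66.5]
(np.float64(6.400653265340985), np.float64(60.81510058293851), 29) world [544. 301.  29.] off [-61.2  -5.8  66.8]
```

View pics/ov9.png

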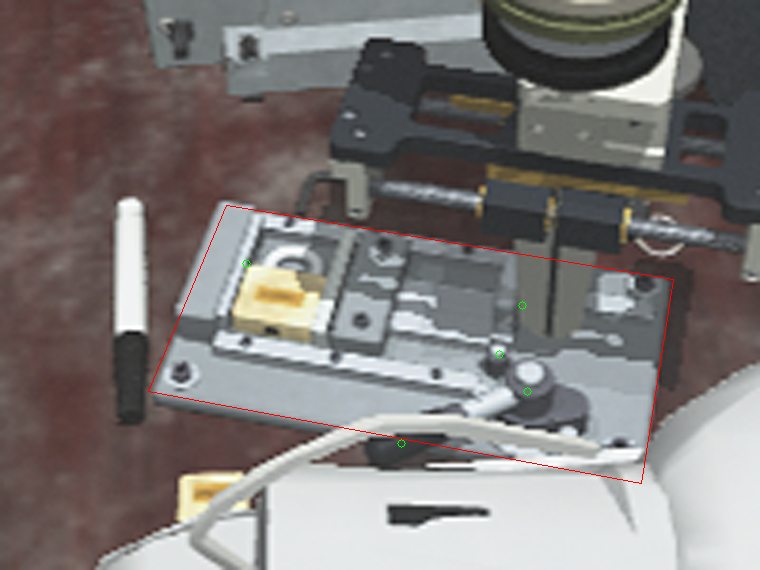

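Emit:
send_rows([
  {"offset": [0, 0, -8], "roll": 0, "hand": 0},
  {"offset": [0, 0, -16], "roll": 0, "hand": 0},
  {"offset": [0, -40, -16], "roll": 0, "hand": 0},
  {"offset": [0, -76, -16], "roll": 0, "hand": 0},
  {"offset": [-20, -76, 15], "roll": 0, "hand": 0},
  {"offset": [-45, -76, 45], "roll": 0, "hand": 0},
  {"offset": [-61, -76, 65], "roll": 0, "hand": 0},
  {"offset": [-61, -76, 65], "roll": 0, "hand": 0},
  {"offset": [-61, -76, 65], "roll": 0, "hand": 0},
])

```text
t: 14.9
position: [544.9, 301.0, 99.4]
tcp_rot: [-0.481, 0.481, -0.518, 0.519]
wrist_force: [-0.9, -1.5, -0.4]
gripper_width: 0.5
```

```bash
python3 - <<'E'
from plan import *
o=obs();print(vf(o))
c=block(40,1,gap=8,yaw=-90)
off(o,[(*c,28)])
p=optics.grab_frame("side");overlay(p,(*VP,44,0),"ov10.png",(230,200,430,350),3.8)
p=optics.grab_frame("top");overlay(p,(*VP,44,0),"ov10t.png",(170,180,380,340),3.8)
E
```

```text
t 14.9 pos [544.9 301.   99.4] F [-0.9 -1.5 -0.4] w 0.5 q [-0.89  0.67  0.45  1.96 -0.48  0.62 -0.2 ]
[ 7.3928993  60.90339081 99.39580702]
(np.float64(5.757865655654445), np.float64(61.58114502605749), 28) world [543. 302.  28.] off [-0.7 71.4 -1.7]
```

View pics/ov10.png

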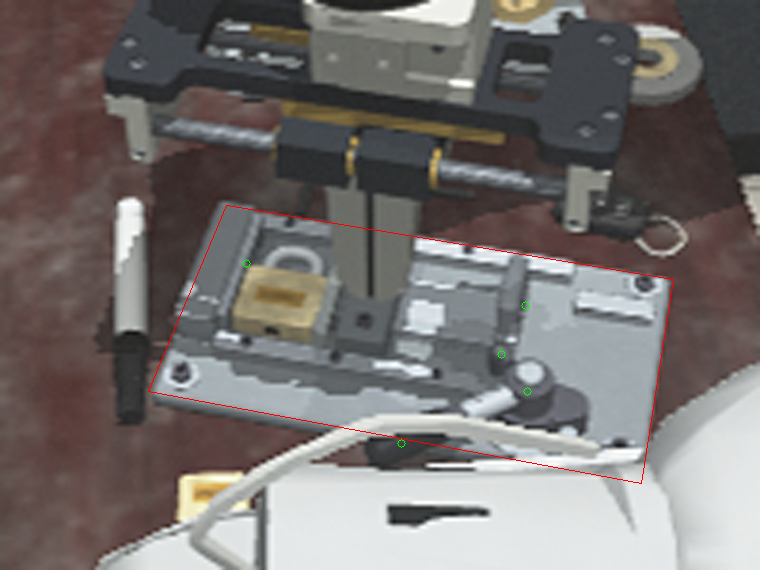

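View pics/ov10t.png

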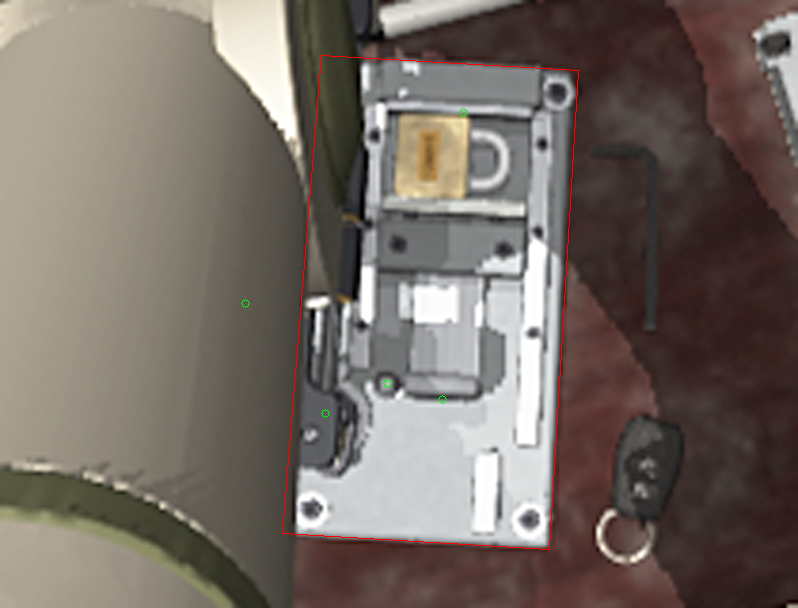

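Emit:
send_rows([
  {"offset": [0, 40, -1], "roll": 0, "hand": 0},
  {"offset": [0, 62, -1], "roll": 0, "hand": 0},
  {"offset": [0, 71, -1], "roll": 0, "hand": 0},
  {"offset": [0, 71, -1], "roll": 0, "hand": 0},
  {"offset": [0, 71, -1], "roll": 0, "hand": 0},
])

```text
t: 15.5
position: [544.3, 300.7, 29.5]
tcp_rot: [-0.481, 0.48, -0.519, 0.519]
wrist_force: [0.4, -0.5, 0.4]
gripper_width: 0.4
```

```bash
python3 - <<'E'
from plan import *
o=obs();print(vf(o));R=rot(o["tcp_rot"])
for th in range(40,174,6):
    d=R.T@(V(VP,(*block(th,1,yaw=-90),28))-o["position"]);print(th,np.round(d,1))
E
```

```text
t 15.5 pos [544.3 300.7  29.5] F [ 0.4 -0.5  0.4] w 0.4 q [-0.83  0.76  0.36  1.99 -0.55  0.49 -0.14]
[ 6.77160975 60.54411314 29.47392198]
40 [-7.2  1.5 -6.2]
46 [-12.7   1.5  -7.6]
52 [-18.3   1.5  -9.8]
58 [-23.7   1.5 -12.7]
64 [-29.    1.5 -16.3]
70 [-33.9   1.5 -20.6]
76 [-38.3   1.5 -25.6]
82 [-42.3   1.5 -31.3]
88 [-45.5   1.5 -37.6]
94 [-48.1   1.5 -43.1]
100 [-50.1   1.5 -48.5]
106 [-51.6   1.4 -54.2]
112 [-52.5   1.4 -60.3]
118 [-52.7   1.4 -66.7]
124 [-52.1   1.4 -73.2]
130 [-50.6   1.4 -79.7]
136 [-48.4   1.4 -86.2]
142 [-45.2   1.4 -92.6]
148 [-41.2   1.4 -98.5]
154 [ -36.3    1.4 -104.1]
160 [ -30.8    1.4 -109. ]
166 [ -24.5    1.4 -113.2]
172 [ -17.6    1.4 -116.6]
```

Emit:
send_rows([
  {"offset": [-4, 1, -3], "roll": 0, "hand": 0},
  {"offset": [-7, 1, -6], "roll": 0, "hand": 0},
  {"offset": [-13, 1, -7.5], "roll": 0, "hand": 0},
  {"offset": [-18, 1, -10], "roll": 0, "hand": 0},
  {"offset": [-24, 1, -12.5], "roll": 0, "hand": 0},
  {"offset": [-29, 1, -16.5], "roll": 0, "hand": 0},
  {"offset": [-34, 1, -20.5], "roll": 0, "hand": 0},
  {"offset": [-38.5, 1, -25.5], "roll": 0, "hand": 0},
])

```text
t: 16.3
position: [522.2, 340.7, 28.1]
tcp_rot: [-0.481, 0.48, -0.518, 0.519]
wrist_force: [2.2, -5.0, 1.2]
gripper_width: 0.4
```

Emit:
send_rows([
  {"offset": [-4, 0, -6], "roll": 0, "hand": 0},
  {"offset": [-7, 0, -12], "roll": 0, "hand": 0},
  {"offset": [-9.5, 0, -17.5], "roll": 0, "hand": 0},
  {"offset": [-11.5, 0, -23], "roll": 0, "hand": 0},
  {"offset": [-13, 0, -28.5], "roll": 0, "hand": 0},
  {"offset": [-14, 0, -35], "roll": 0, "hand": 0},
  {"offset": [-14, 0, -41], "roll": 0, "hand": 0},
])

```text
t: 17.0
position: [482.2, 359.1, 27.9]
tcp_rot: [-0.482, 0.48, -0.518, 0.519]
wrist_force: [5.6, -2.2, 0.8]
gripper_width: 0.3
```

Emit:
send_rows([
  {"offset": [0.5, 0, -6.5], "roll": 0, "hand": 0},
  {"offset": [2, 0, -13], "roll": 0, "hand": 0},
  {"offset": [4, 0, -19.5], "roll": 0, "hand": 0},
  {"offset": [7.5, 0, -26], "roll": 0, "hand": 0},
])

```text
t: 17.4
position: [455.6, 353.9, 28.0]
tcp_rot: [-0.482, 0.48, -0.518, 0.519]
wrist_force: [6.6, 0.9, -0.3]
gripper_width: 0.4
```

```bash
python3 - <<'E'
from plan import *
o=obs();print(vf(o))
p=optics.grab_frame("side");overlay(p,(*VP,46,1.8),"ov11.png",(230,200,430,350),3.8)
E
```

```text
t 17.4 pos [455.6 353.9  28. ] F [ 6.6  0.9 -0.3] w 0.4 q [-0.99  0.73  0.35  2.09 -0.6   0.41 -0.24]
[-85.69364191 106.92583085  27.96756412]
```

View pics/ov11.png

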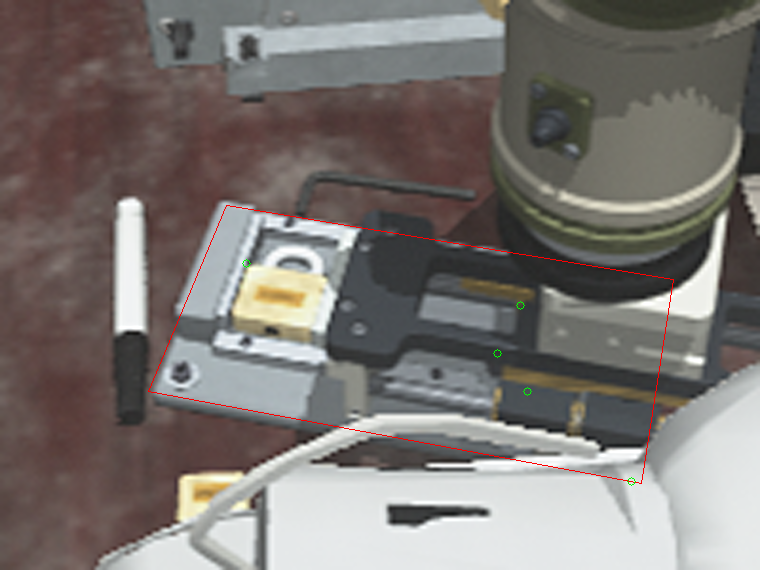

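Emit:
send_rows([
  {"offset": [4, 0, -6], "roll": 0, "hand": 0},
  {"offset": [9, 0, -11.5], "roll": 0, "hand": 0},
  {"offset": [12, 0, -14], "roll": 0, "hand": 0},
])

```text
t: 17.75
position: [442.7, 343.7, 28.3]
tcp_rot: [-0.483, 0.479, -0.518, 0.519]
wrist_force: [10.1, 4.3, -0.8]
gripper_width: 0.7
```

Emit:
send_rows([
  {"offset": [3, 0, -2.5], "roll": 0, "hand": 0},
  {"offset": [6, 0, -4.5], "roll": 0, "hand": 0},
  {"offset": [6, 0, -4.5], "roll": 0, "hand": 0},
])

```text
t: 18.05
position: [437.6, 338.1, 28.4]
tcp_rot: [-0.483, 0.479, -0.518, 0.519]
wrist_force: [7.2, 4.4, 0.6]
gripper_width: 0.3
```

```bash
python3 - <<'E'
from plan import *
o=obs();print(vf(o), [(th,np.round(block(th,1,yaw=-90),1)) for th in (154,158,162,164,168)])
E
```

```text
t 18.05 pos [437.6 338.1  28.4] F [7.2 4.4 0.6] w 0.3 q [-0.98  0.71  0.32  2.15 -0.61  0.36 -0.22]
[-102.47716455   89.88777976   28.36936241] [(154, array([-97.2,  97. ])), (158, array([-100.6,   93.4])), (162, array([-103.7,   89.4])), (164, array([-105.1,   87.3])), (168, array([-107.7,   82.9]))]
```

Emit:
send_rows([
  {"offset": [2, 0, -1], "roll": 0, "hand": 0},
  {"offset": [4, 0, -2], "roll": 0, "hand": 0},
  {"offset": [4, 0, -2], "roll": 0, "hand": 0},
])

```text
t: 18.35
position: [434.7, 334.3, 28.3]
tcp_rot: [-0.482, 0.479, -0.518, 0.519]
wrist_force: [6.5, 3.8, 0.1]
gripper_width: 0.4
```

Emit:
send_rows([
  {"offset": [2, 0, -1], "roll": 0, "hand": 0},
  {"offset": [3, 0, -1], "roll": 0, "hand": 0},
  {"offset": [3, 0, -1], "roll": 0, "hand": 0},
])

```text
t: 18.65
position: [433.7, 332.7, 28.3]
tcp_rot: [0.483, -0.479, 0.518, -0.518]
wrist_force: [6.1, 7.0, 0.5]
gripper_width: 0.3
```

Emit:
send_rows([
  {"offset": [1.5, 0, -0.5], "roll": 0, "hand": 0},
  {"offset": [3, 0, -0.5], "roll": 0, "hand": 0},
  {"offset": [3, 0, -0.5], "roll": 0, "hand": 0},
])

```text
t: 18.95
position: [433.6, 332.2, 28.5]
tcp_rot: [0.485, -0.478, 0.518, -0.518]
wrist_force: [7.0, 14.4, -2.7]
gripper_width: 0.6
```

```bash
python3 - <<'E'
from plan import *
o=obs();print(vf(o))
E
```

```text
t 18.95 pos [433.6 332.2  28.5] F [ 7.  14.4 -2.7] w 0.6 q [-0.96  0.7   0.31  2.17 -0.62  0.35 -0.21]
[-105.98052334   83.70485636   28.53471756]
```

Emit:
send_rows([
  {"offset": [-8, 0, 1], "roll": 0, "hand": 0},
  {"offset": [-15, 0, 2], "roll": 0, "hand": 0},
  {"offset": [-17, -40, 2], "roll": 0, "hand": 0},
  {"offset": [-15, -85, 0], "roll": 0, "hand": 0},
  {"offset": [-5, -130, -20], "roll": 0, "hand": 0},
  {"offset": [0, -170, -45], "roll": 0, "hand": 0},
  {"offset": [0, -170, -80], "roll": 0, "hand": 0},
  {"offset": [0, -170, -80], "roll": 0, "hand": 0},
])

```text
t: 19.75
position: [346.2, 332.6, 197.9]
tcp_rot: [0.481, -0.483, 0.519, -0.517]
wrist_force: [-0.3, 0.5, -0.1]
gripper_width: 0.3
```

```bash
python3 - <<'E'
from plan import *
o=obs();print(vf(o))
for n,b in(("top",(170,180,380,340)),("side",(230,200,430,350))):
    p=optics.grab_frame(n);overlay(p,(*VP,46,2.16),"ov12%s.png"%n,b,3.8)
    for q in("thumb_plate","follower_roller","cam_axis","lever_grip","fixed_jaw"):
        for r in optics.place_of(p,q)[:1]: print(n,q,np.round(r["pixel"],1),round(r["conf"],2),np.round(proj(p,V(VP,pt(q,46,2.16))),1))
E
```

```text
t 19.75 pos [346.2 332.6 197.9] F [-0.3  0.5 -0.1] w 0.3 q [-1.34  0.4   0.63  2.19 -0.38  0.66 -0.51]
[-193.19451235   77.52385033  197.92051023]
top thumb_plate [286.8 285.5] 0.69 [286.1 283.4]
top follower_roller [268.2 280.6] 0.75 [271.5 279.2]
top cam_axis [252.9 288.1] 0.67 [255.1 288.4]
top lever_grip [242.  322.3] 0.8 [242.1 323. ]
top fixed_jaw [293.3 208.4] 0.78 [291.4 209.1]
side thumb_plate [366.  280.1] 0.77 [366.5 279.8]
side follower_roller [359.4 292.7] 0.84 [360.3 292.6]
side cam_axis [368.7 298.2] 0.83 [368.4 302.4]
side lever_grip [405.5 316.9] 0.82 [403.4 317.3]
side fixed_jaw [292.5 270.9] 0.81 [294.4 269. ]
```

View pics/ov12top.png

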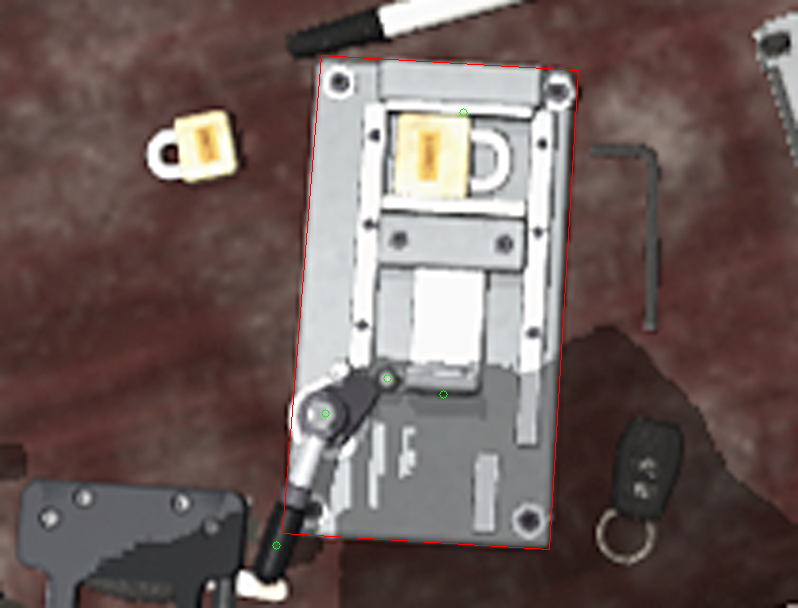

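View pics/ov12side.png

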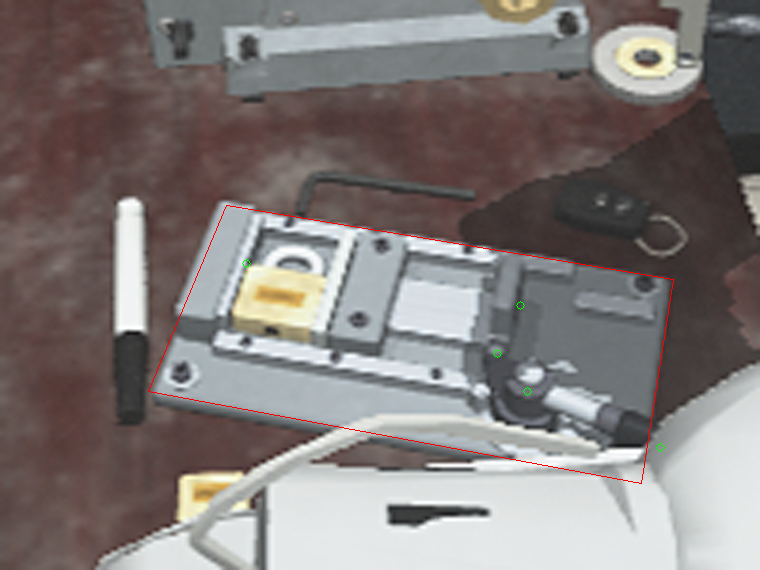

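```bash
python3 -c "
from plant import order;print(order.finish_job())"
```

```text
the job is handed in; nothing more can be done
None
```

The padlock is clamped in the vice and the lever is back at its lock stop. The job was handed in at about 20 s of the 64 s allowed. No verdict is reported.

- **Lever forward:** I swung it to the low stop with the closed fingers. The force rose to about 13 N with no more movement.
- **Slide:** I pushed the thumb plate until the jaws closed on the padlock, with the force rising from about 3 N to about 11 N.
- **Lever back:** I swung it to the lock stop. It stood solid at about 16 N.

**Last checks, with the arm clear:**
- Both pictures show the jaw on the padlock and the cam nose behind the roller.
- From the top picture the lever points about 166° from forward, against 164° nominal.
- The detected lever grip, thumb plate and roller lay within about 4 px of where a locked vice would put them. The largest gap was the roller in the top view, about 3.5 px.
- The bystanders I could see had not moved. The gripper hid most of fob_2, but the tip of its key blade was at the same pixel as before. I did not look at the cutter wheel closely.

**Disagreements:** In two earlier side pictures the network put the cam axis tens of pixels out, and I did not rely on it there. In the last side picture it was within about 4 px.

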